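Marker out of the drinking mug, into the pen pot

TASK

The thick board marker has been left in the drinking mug under the front edge of the desk shelf. Pull it out of the mug and stand it, cap end up, in the round wooden pen pot on the open desk. Leave the mug, the pot and the other things on the desk standing where they are.

Things in the scene. Friction and masses are not known exactly. Their poses are not given: they have to be found in the camera images.
- marker: thick round board marker, 165 mm long, about 30 g: white barrel 19 mm in diameter, black cap 21 mm in diameter over the upper 57 mm. Origin at the middle of its foot (plain white end); z runs along it to the cap end. At the start it leans about 32 degrees in the mug, out towards the front of the shelf, with about 60 mm beyond the mug's rim.
- marker_foot (a point): middle of the marker's plain end (its foot)
- marker_top (a point): middle of the marker's cap end
- mug: cream drinking mug with dark dots and a handle, loose, about 0.4 kg, 94 mm high, 83 mm outside diameter; inside 76 mm wide at the rim, 62 mm at its floor, which is 7 mm above the desk. Origin on the underside; the cup's axis lies at x 0, y +17 mm in the mug's frame, the handle reaches to y -58 mm.
- pen_pot: round turned wooden pen pot, empty, loose and weighted (0.6 kg), 100 mm high, outside diameter 86 mm, walls 5 mm, mouth 76 mm wide. Origin at the centre of its underside, z up.
- pot_floor (a point): centre of the pot's inner floor, 10 mm above the pot's underside
- desk_shelf: fixed wooden desk shelf: board 540 mm wide, 200 mm deep, 20 mm thick, underside 260 mm above the desk, on panel legs at y +-250 mm, from 30 mm behind the front edge. Origin on the desk under the middle of the front edge; x runs back under the board, y left along the edge. A laptop and a pad of notes lie on top.
- shelf_edge (a point): middle of the lower front edge of the shelf board, 260 mm above the desk
- hole_punch: desk hole punch, 98 x 105 x 61 mm, loose, under the other half of the shelf's front edge; a bystander. Origin at the centre of its underside.
- glue_stick: glue stick standing upright between mug and hole punch, 27 mm in diameter, 94 mm high, loose; a bystander. Origin at the centre of its underside.
Mind the look-alikes: they are no part of the job. There is more than one size of the marker; the job needs the larger.

How it is judged:
On the way:
1. the marker is pulled clear of the mug: its foot is above the mug's rim (height (world z) of marker_foot above 0.105 m), for 0.1 s.
At the end, for the whole second after the job is handed in: The marker stands in the pen pot, foot down: its foot within 36 mm of the pot's axis and less than 30 mm above the pot's underside, its lean under 43 degrees, at rest and released. Mug and pot stand upright (within 8 degrees), each within 40 mm of where it was (horizontal distance between marker_foot and pot_floor below 0.036 m and z of marker_foot in the frame of pen_pot below 0.03 m and angle between marker's own z axis and vertical below 0.75 rad and linear speed of marker below 0.03 m/s and angle between each of mug, pen_pot's own z axis and vertical below 0.15 rad and distance of each of mug, pen_pot from where it was at the start of the episode below 0.04 m); the robot touches nothing.
It fails at once if the mug or the pot is tipped (over 0.5 rad) (angle between any of mug, pen_pot's own z axis and vertical above 0.5 rad).
It fails at once if the glue stick or the hole punch is knocked over or pushed more than 40 mm (angle between glue_stick's own z axis and vertical above 0.5 rad or distance of any of glue_stick, hole_punch from where it was at the start of the episode above 0.04 m).
It also fails if it takes over 34 s, if anything falls off the work surface, if the arm or the gripper's body presses on something with over 40 N, if the wrist force passes 120 N, or if a joint passes its speed limit or range.

ROBOT

A 6-joint arm with a two-finger parallel gripper is mounted at the origin on a cart in front of the work surface, level with it; the furniture and walls round the work are solid. World frame = base frame: x ahead of the robot, y to its left, z up, the work surface at z = 0. Lengths are in m, angles in rad, forces in N, time in s.
With the tool pointing down it reaches from about 0.425 to 0.925 m from the base axis. Payload 12.5 kg.
Tool frame: the origin (TCP) lies between the finger pads; the fingertips stand 14 mm ahead of it and the grasp point (between the pads) lies 5 mm behind it; z points along the fingers, y is the line along which they close (so a half turn about z gives the same grasp; the last joint's range is limited). The gripper opens to 85 mm and grips with 20 to 120 N. Pads are 22 mm wide; open, the fingers measure 114 mm over their backs; the gripper's body (76 mm by 85 mm) begins 54 mm behind the grasp point. The pads swing forward as they close: fully open they stand 13 mm farther back than shut.
Start: joints at [0.693, 0.491, 1.559, -0, 1.092, -0.106], TCP at [0.436, 0.448, 0.245] pointing down, gripper open.
Joint ranges: [-3.1, 3.1], [-0.84, 2.19], [0.05, 2.79], [-1.13, 4.28], [0.06, 2.93], [-2.69, 2.69]. Speed limits (rad/s): [2.22, 2.22, 2.79, 3.14, 3.14, 3.14].

INTERFACE

Orientations are given as a rotation vector (axis times angle).
In Python, from rig import r gives the robot as it stands. Calls block until the motion is done:
- r.move_pose(position, orientation): joint-space move of the TCP to a pose.
- r.move_straight(position, attitude=None, velocity=0.15, max_force=None): straight line of the TCP; attitude=None keeps the orientation; velocity is the mean speed in m/s. With max_force (N) it stops when the force on the tool has changed by that much, and returns True; else False.
- r.movej(angles): joint-space move.
- r.move_gripper(opening): finger opening in m; the grip force is fixed at half the most; returns when the fingers have stopped.
- r.sleep(seconds).
- r.inverse_kinematics(position, orientation): joint angles nearest the present ones, or None.
- r.get_image(name): name is "scene" or "top" or "wrist"; returns a dict with "color" (384x512x3 uint8, blue, green, red), "range_z" (384x512 float32, m along the optical axis (not along the pixel's ray), 0 where there is no reading), "camera_matrix" (3x3 intrinsics, pixels), "extrinsics" (4x4, takes a point from camera to world coordinates). Camera axes: x right, y up, looking along -z (the intrinsics and any distortion apply to the point x, -y, -z); pixel columns grow to the right and rows downward; lengths in m; the calibration is good to about 2 mm. A picture is of the moment at which its call begins.
A pose or a line that the arm cannot do raises r.PlanningError and nothing moves.
- r.finish_job(): hands the job in; it is judged then, once.
Trained networks look in a picture, given as the dict that the camera call returned (one of the last four; its "shot" number tells which), for a name from the list of things; names that differ only in an ending like _2 or _b are one class to them, and where a whole thing is asked for, a point or a joint stands for the part that bears it (a point fixed in the world has none). Each returns a list of dicts, best first, with "confidence" (0 to 1); they miss things now and then, are a little off and sometimes report something else, mostly with a low value. They report only what shows in the picture. A call takes as long as a camera call. They do not tell look-alikes from the thing itself.
- r.spot_in(picture, query): "point" ([x, y, z] in m, in world coordinates, good to about 4 mm: the middle of the surface that is visible of it).
- r.outline_of(picture, query): "pixels" (384x512 bool, what is visible of it).
- r.place_of(picture, query): "point" ([x, y, z] in m, in world coordinates, good to about 4 mm: a listed point, or the origin of a listed thing).
Readings, each from a call of its own:
- r.get_clock(): time.
- r.get_qpos(): joint angles.
- r.get_qvel(): joint speeds.
- r.get_joint_torque(): joint torques, N m.
- r.get_position(): TCP position.
- r.get_eef_rot(): TCP orientation.
- r.get_ft_force(): force on the tool from outside, world axes, zero at the start.
- r.get_ft_torque(): the same for the moment, N m.
- r.get_finger_gap(): finger opening in m.
- r.get_grip_force(): force on a finger pad.
Only numpy, scipy, OpenCV 4.12 (cv2) and the standard library are available. Lean on these libraries where they do the work, as an engineer would, in place of code of your own. Each camera call takes 0.05 s, during which the arm holds its last target. There are 200 camera calls.

## Working session

There is one attempt and no reset: what is moved stays moved. The work goes in short steps, each a Python script; the robot and the scene stay as the last script left them, time stands still between calls to the robot, and variables do not carry over. Pictures are saved under pics/ and viewed, at most 10 in all, crops included, and the job is handed in when it is done.

```bash
mkdir -p pics; ls
cat > h.py <<'E'
import numpy as np, cv2
from rig import r
def world(p,uv):
    # uv list of pixels (u,v) -> world points from depth
    K=np.array(p["camera_matrix"]);T=np.array(p["extrinsics"]);o=[]
    for u,v in uv:
        d=p["range_z"][int(v),int(u)]
        o.append((T@[(u-K[0,2])/K[0,0]*d,-(v-K[1,2])/K[1,1]*d,-d,1])[:3])
    return np.array(o)
def cloud(p,mask):
    v,u=np.nonzero(mask&(p["range_z"]>0));return world(p,zip(u,v))
E
cat > a.py <<'E'
from h import *
ims=[]
for n in("scene","top"):
    p=r.get_image(n);ims.append(p["color"])
    print(n,np.round(p["extrinsics"],3).tolist())
    for q in["marker","marker_foot","marker_top","mug","pen_pot","pot_floor","shelf_edge","hole_punch","glue_stick"]:
        for f in(r.spot_in,r.place_of):
            print(q,f.__name__,[(np.round(d["point"],3).tolist(),round(d["confidence"],2)) for d in f(p,q)[:3]])
    cv2.imwrite(f"pics/{n}.png",cv2.resize(p["color"],(800,600)))
print(r.get_clock(),r.get_eef_rot())
E
python3 a.py
```

```text
pics
scene [[0.793, 0.297, -0.531, -0.085], [-0.608, 0.413, -0.678, -0.952], [0.018, 0.861, 0.508, 0.786], [0.0, 0.0, 0.0, 1.0]]
marker call [([0.653, -0.35, 0.016], 0.78), ([0.599, 0.11, 0.128], 0.48)]
marker call [([0.713, -0.374, 0.007], 0.47)]
marker_foot call [([0.684, -0.116, 0.276], 0.56), ([0.594, 0.113, 0.127], 0.48)]
marker_foot call [([0.714, -0.377, 0.006], 0.65), ([0.582, 0.113, 0.15], 0.64)]
marker_top call [([0.657, -0.354, 0.015], 0.69), ([0.456, -0.019, 0.076], 0.53), ([0.59, 0.114, 0.126], 0.48)]
marker_top call [([0.61, -0.325, 0.01], 0.81), ([0.578, 0.115, 0.148], 0.59), ([0.652, 0.114, 0.002], 0.27)]
mug call [([0.636, 0.103, 0.064], 0.97)]
mug call [([0.65, 0.113, 0.0], 0.93)]
pen_pot call [([0.456, -0.016, 0.079], 0.67)]
pen_pot call [([0.458, 0.0, 0.001], 0.92), ([0.459, -0.003, 0.01], 0.47)]
pot_floor call [([0.456, -0.018, 0.076], 0.7), ([0.685, -0.117, 0.274], 0.24)]
pot_floor call [([0.458, -0.002, 0.008], 0.66)]
shelf_edge call [([0.686, -0.117, 0.275], 0.56)]
shelf_edge call [([0.611, 0.014, 0.258], 0.78)]
hole_punch call [([0.63, -0.112, 0.054], 0.91)]

[... 765 characters left out ...]
121], 0.53)]
marker_top call [([0.61, -0.328, 0.012], 0.77), ([0.578, 0.114, 0.147], 0.47)]
mug call [([0.642, 0.12, 0.038], 0.63)]
mug call []
pen_pot call [([0.463, 0.003, 0.018], 0.68)]
pen_pot call [([0.461, -0.009, 0.001], 0.9)]
pot_floor call [([0.466, 0.002, 0.016], 0.88)]
pot_floor call [([0.461, -0.006, 0.008], 0.73)]
shelf_edge call [([0.699, 0.014, 0.304], 0.58)]
shelf_edge call [([0.608, 0.013, 0.262], 0.66)]
hole_punch call [([0.626, -0.092, 0.056], 0.72)]
hole_punch call [([0.641, -0.094, -0.001], 0.94), ([0.666, 0.134, 0.015], 0.62)]
glue_stick call [([0.642, 0.007, 0.079], 0.42)]
glue_stick call [([0.648, 0.01, 0.003], 0.45)]
1.9 [1.18247601e+00 2.91052822e+00 1.05653529e-04]
```

View pics/scene.png

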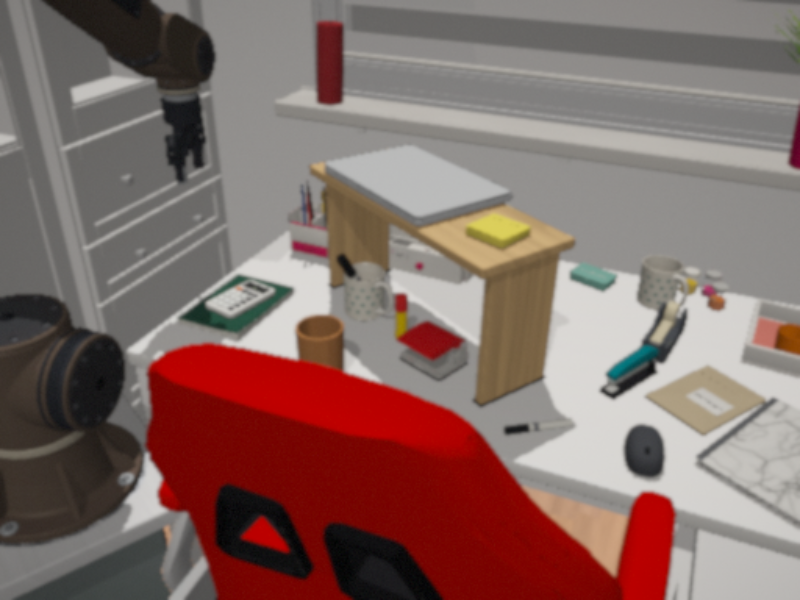

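View pics/top.png

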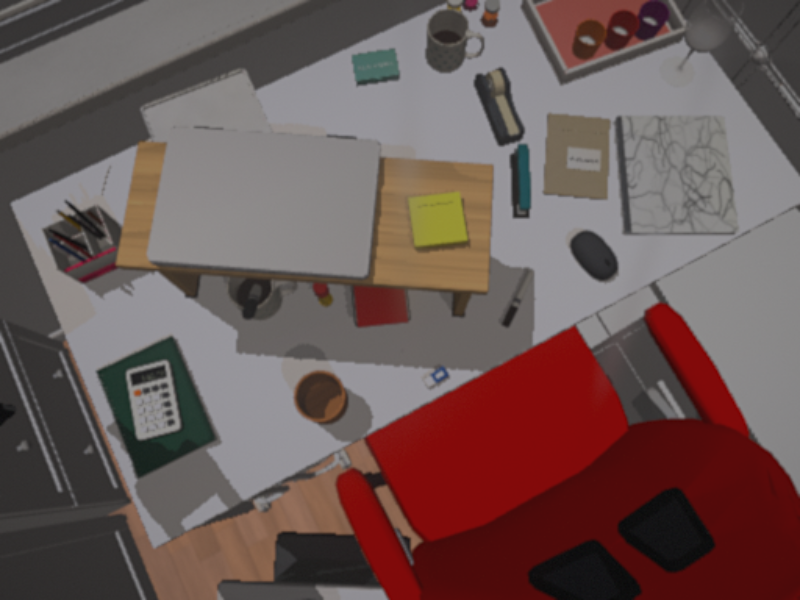

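The cap-up marker in the mug shows at scene (347,266) and top (252,297). A second, thinner one lies on the open desk at scene (515,428) and top (515,300). The first fits, since it leans in the mug under the shelf edge. I'll confirm it in a crop and fit its axis.

```bash
cat > b.py <<'E'
from h import *
crops=[];P={}
for n in("scene","top"):
    p=r.get_image(n);c=p["color"]
    for o in r.outline_of(p,"marker")[:3]:
        m=o["pixels"];v,u=np.nonzero(m)
        C=cloud(p,m);C=C[np.abs(C-np.median(C,0)).max(1)<.1]
        m0=np.median(C,0);w=np.linalg.svd(C-m0)[2][0];w*=np.sign(w[2])
        t=(C-m0)@w
        print(n,o["confidence"],u.mean(),v.mean(),m.sum(),"med",m0.round(3),"dir",w.round(3),"ext",np.percentile(t,[2,98]).round(3),"zmax",C[:,2].max())
    for (x,y) in ([(227,175),(340,273)] if n=="scene" else [(163,190),(330,190)]):
        crops.append(cv2.resize(c[y-35:y+35,x-45:x+45],(400,300),interpolation=cv2.INTER_CUBIC))
    for q in("pen_pot","mug"):
        o=r.outline_of(p,q)
        for d in o[:2]:
            C=cloud(p,d["pixels"]);R=C[C[:,2]>np.percentile(C[:,2],98)-.006]
            print(n,q,d["confidence"],"top z",np.percentile(C[:,2],98),"rim centre",cv2.minEnclosingCircle(R[:,:2].astype(np.float32)))
cv2.imwrite("pics/crop.png",np.vstack([np.hstack(crops[:2]),np.hstack(crops[2:])]))
E
python3 b.py
```

```text
scene 0.71 234.83928571428572 187.53348214285714 896 med [0.637 0.102 0.058] dir [0.645 0.693 0.323] ext [-0.028  0.071] zmax 0.09584261353386536
scene 0.68 343.70661157024796 272.3801652892562 242 med [ 0.656 -0.351  0.012] dir [-0.912  0.41   0.026] ext [-0.061  0.054] zmax 0.018441060985102453
scene pen_pot 0.97 top z 0.101443485427801 rim centre ((0.3181988298892975, -0.22192099690437317), 0.30227798223495483)
scene mug 0.65 top z 0.09332218645771466 rim centre ((0.6467503309249878, 0.12156360596418381), 0.04870599880814552)
top 0.54 160.906432748538 193.53801169590642 171 med [0.605 0.119 0.124] dir [-0.535 -0.108  0.838] ext [-0.104  0.041] zmax 0.15824036070078895
top 0.5 330.8783783783784 191.55855855855856 222 med [ 0.657 -0.347  0.013] dir [-0.904  0.426  0.033] ext [-0.06   0.052] zmax 0.02055863868144847
top mug 0.95 top z 0.09588112996863109 rim centre ((0.6386171579360962, 0.121431864798069), 0.050991445779800415)
```

View pics/crop.png

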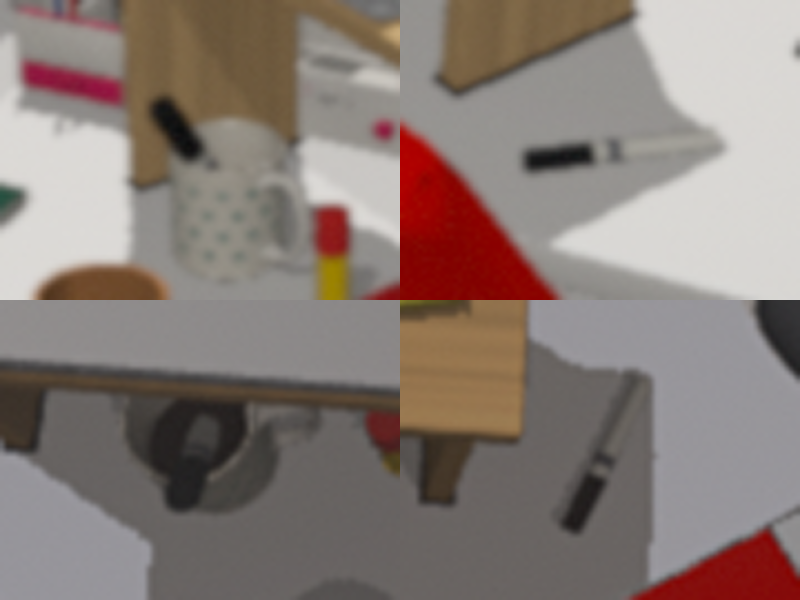

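The crop confirms it. The marker in the mug (top-left and bottom-left panels) is the thick one with its black cap up. The one on the desk is only about 115 mm long, so it is the small look-alike. The axis fit (-0.535, -0.108, 0.838) matches the keypoints, with a length of about 161 mm and a lean of 33°. Next I move to the pre-grasp on that axis and check with the wrist camera.

```bash
cat >> h.py <<'E'
from scipy.spatial.transform import Rotation as Ro
def rot(z,y):
    z=z/np.linalg.norm(z);y=y-(y@z)*z;y/=np.linalg.norm(y)
    return Ro.from_matrix(np.c_[np.cross(y,z),y,z]).as_rotvec()
A=np.array([-.532,-.108,.84]);A/=np.linalg.norm(A)
TOP=np.array([.578,.1145,.148])
YS=-1
def graspv(): return rot(-A,np.cross(A,[0,0,1.])*YS)
E
cat > c.py <<'E'
from h import *
import h
q0=np.array(r.get_qpos())
for ys in(1,-1):
    h.YS=ys;g=graspv()
    for nm,p,o in[("pre",TOP+.09*A,g),("grasp",TOP-.025*A,g),("out",TOP+.12*A,g)]:
        q=r.inverse_kinematics(p,o);print(ys,nm,p.round(3),None if q is None else np.round(q,2))
print(Ro.from_rotvec(r.get_eef_rot()).as_matrix().round(2).tolist())
E
python3 c.py
```

```text
1 pre [0.53  0.105 0.224] [ 0.03  0.28  2.13  0.51  0.19 -2.21]
1 grasp [0.591 0.117 0.127] [0.05 0.52 2.08 1.95 0.08 2.64]
1 out [0.514 0.102 0.249] [ 0.02  0.21  2.13  0.4   0.25 -2.11]
-1 pre [0.53  0.105 0.224] [0.03 0.28 2.13 0.51 0.19 0.93]
-1 grasp [0.591 0.117 0.127] [ 0.05  0.52  2.08  1.95  0.08 -0.5 ]
-1 out [0.514 0.102 0.249] [0.02 0.21 2.13 0.4  0.25 1.03]
[[-0.72, 0.7, 0.0], [0.7, 0.72, 0.0], [-0.0, 0.0, -1.0]]
```

```bash
cat >> h.py <<'E'
def tilt(deg): # tool z in the lean plane, deg from straight down, closing horizontally
    hdir=-A.copy();hdir[2]=0;hdir/=np.linalg.norm(hdir)
    t=np.radians(deg);z=np.sin(t)*hdir-np.cos(t)*np.array([0,0,1.])
    return rot(z,np.cross(A,[0,0,1.])*YS),z
E
cat > c.py <<'E'
from h import *
for d in(18,21,24,27):
    g,z=tilt(d)
    for nm,p in[("pre",TOP+.09*A+.005*z),("grasp",TOP-.022*A+.005*z),("out",TOP+.12*A+.005*z)]:
        print(d,nm,np.round(r.inverse_kinematics(p,g),2))
for d in(0,-6,-10,-14):
    g,z=tilt(d);print(d,[np.round(r.inverse_kinematics([.46,-.004,h],g),2) for h in(.3,.16)])
p=r.get_image("top")
for s in("shelf_edge",):
    m=np.array([world(p,[(u,v)])[0] for u,v in [(100,172),(200,178),(290,184)]]);print(m.round(3))
for o in r.outline_of(p,"desk_shelf")[:1]:
    C=cloud(p,o["pixels"])
    for y in(.05,.1,.15,.2): 
        s=C[(abs(C[:,1]-y)<.01)&(C[:,2]>.255)];print(y,s[:,0].min().round(3),s[:,2].min().round(3))
E
python3 c.py
```

```text
18 pre [0.05 0.32 1.98 0.09 0.53 1.35]
18 grasp [0.07 0.54 1.93 0.11 0.37 1.34]
18 out [0.05 0.26 1.98 0.08 0.59 1.35]
21 pre [0.05 0.31 2.01 0.12 0.46 1.32]
21 grasp [0.07 0.53 1.96 0.17 0.29 1.29]
21 out [0.04 0.25 2.01 0.11 0.52 1.33]
24 pre [0.05 0.3  2.04 0.17 0.39 1.27]
24 grasp [0.06 0.53 1.99 0.26 0.22 1.19]
24 out [0.04 0.24 2.04 0.15 0.45 1.29]
27 pre [0.04 0.3  2.07 0.23 0.32 1.21]
27 grasp [0.06 0.53 2.02 0.46 0.14 0.99]
27 out [0.03 0.23 2.07 0.21 0.38 1.23]
0 [array([-0.15,  0.19,  1.87,  0.  ,  1.08,  1.22]), array([-0.15,  0.38,  2.05,  0.  ,  0.71,  1.22])]
-6 [array([-0.13,  0.23,  1.82, -0.04,  1.19,  1.25]), array([-0.13,  0.42,  1.99, -0.05,  0.83,  1.27])]
-10 [array([-0.12,  0.26,  1.79, -0.06,  1.26,  1.27]), array([-0.12,  0.44,  1.96, -0.07,  0.91,  1.29])]
-14 [array([-0.11,  0.29,  1.76, -0.08,  1.33,  1.28]), array([-0.11,  0.46,  1.92, -0.09,  0.99,  1.31])]
[[ 0.614  0.223  0.275]
 [ 0.607 -0.006  0.28 ]
 [ 0.601 -0.208  0.28 ]]
0.05 0.607 0.264
0.1 0.608 0.265
0.15 0.61 0.265
0.2 0.611 0.265
```

```bash
cat > d.py <<'E'
from h import *
g,z=tilt(24)
r.move_pose(TOP+.12*A+.005*z,g)
r.move_gripper(.06)
p=r.get_image("wrist");c=p["color"].copy()
K=np.array(p["camera_matrix"]);T=np.array(p["extrinsics"])
for q in("marker_top","marker_foot","mug","marker"):
    print(q,[(np.round(d["point"],3).tolist(),round(d["confidence"],2)) for d in r.place_of(p,q)[:3]],[(np.round(d["point"],3).tolist(),round(d["confidence"],2)) for d in r.spot_in(p,q)[:2]])
for s in(0,.057,.1,.165):
    x=np.linalg.inv(T)@np.r_[TOP-s*A,1];u=K@[x[0],-x[1],-x[2]];cv2.circle(c,(int(u[0]/u[2]),int(u[1]/u[2])),3,(0,0,255),-1)
for o in r.outline_of(p,"marker")[:2]:
    C=cloud(p,o["pixels"]);m0=np.median(C,0);C=C[np.abs(C-m0).max(1)<.12];w=np.linalg.svd(C-C.mean(0))[2][0];w*=np.sign(w[2]);t=(C-m0)@w
    print(o["confidence"],m0.round(3),w.round(3),np.percentile(t,[2,98]).round(3),"offset from axis",((m0-TOP)-((m0-TOP)@A)*A).round(4))
cv2.imwrite("pics/w1.png",cv2.resize(c,(800,600)));print(r.get_clock(),r.get_position(),r.get_ft_force())
E
python3 d.py
```

```text
marker_top [([0.581, 0.112, 0.154], 0.92)] [([0.598, 0.117, 0.141], 0.75)]
marker_foot [([0.669, 0.132, 0.012], 0.82)] [([0.598, 0.12, 0.142], 0.6)]
mug [] [([0.658, 0.13, 0.053], 0.66)]
marker [([0.667, 0.134, 0.014], 0.71)] [([0.596, 0.118, 0.142], 0.79)]
0.62 [0.596 0.118 0.142] [-0.56  -0.132  0.818] [-0.121  0.017] offset from axis [0.0104 0.002  0.0068]
4.6083 [0.51619194 0.10190642 0.24425791] [-0.07114601 -0.04778298  0.40567086]
```

View pics/w1.png

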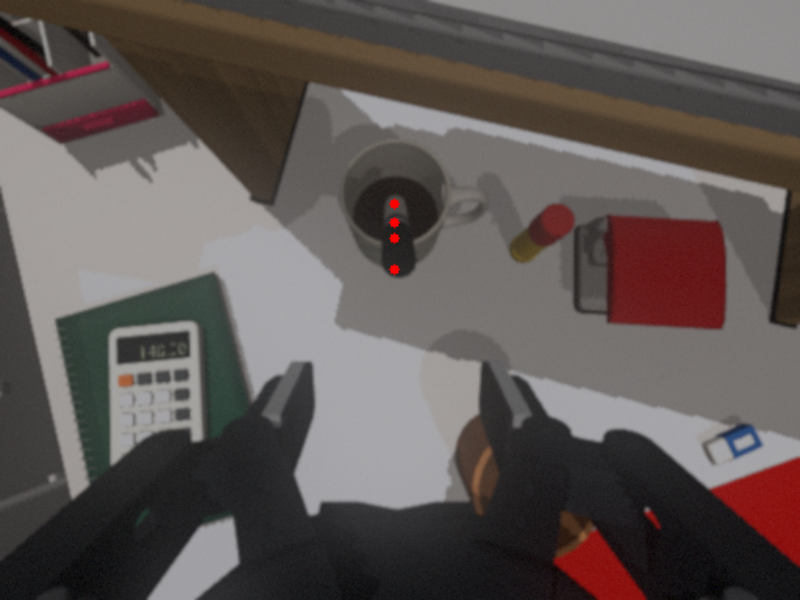

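The wrist view shows the marker cap at (397,260) with my projected axis dots lying on it. The fingers straddle it sideways and the shelf edge stays clear. Now I grasp and pull along the axis.

```bash
cat > e.py <<'E'
from h import *
g,z=tilt(24)
TOP=TOP+[.0005,-.0005,.001]
print("stop",r.move_straight(TOP-.02*A+.005*z,g,velocity=.08,max_force=8),r.get_position(),r.get_ft_force())
r.move_gripper(.0)
print("gap",r.get_finger_gap(),"grip",r.get_grip_force(),r.get_ft_force())
if .015<r.get_finger_gap()<.025:
    print("stop",r.move_straight(np.array(r.get_position())+.14*A,g,velocity=.08,max_force=20))
    print("gap",r.get_finger_gap(),r.get_position(),r.get_ft_force())
    p=r.get_image("scene");t=r.get_image("top")
    for i in(p,t):
        for q in("marker_top","marker_foot","mug","pen_pot"): print(q,[(np.round(d["point"],3).tolist(),round(d["confidence"],2)) for d in r.place_of(i,q)[:3]])
    cv2.imwrite("pics/s2.png",np.hstack([cv2.resize(p["color"][100:300,150:350],(400,400)),cv2.resize(t["color"][100:300,80:280],(400,400))]))
print(r.get_clock())
E
python3 e.py
```

```text
stop False [0.59110619 0.11654661 0.1280285 ] [ 0.24808168 -0.17013737 -0.46000891]
gap 0.01968471595414745 grip 58.445385564118624 [0.72314449 0.54475801 0.7203028 ]
stop False
gap 0.019726576922241373 [0.51676434 0.10145122 0.24495983] [-0.19341149 -0.60292507  0.33694866]
marker_top [([0.507, 0.099, 0.265], 0.54), ([0.609, -0.327, 0.011], 0.54)]
marker_foot [([0.715, -0.375, 0.006], 0.8), ([0.592, 0.119, 0.128], 0.72), ([0.647, 0.008, 0.005], 0.52)]
mug [([0.648, 0.114, -0.0], 0.8), ([0.595, 0.12, 0.129], 0.53)]
pen_pot [([0.458, -0.001, -0.001], 0.74), ([0.644, -0.092, 0.001], 0.35)]
marker_top [([0.502, 0.101, 0.261], 0.71), ([0.61, -0.328, 0.009], 0.48)]
marker_foot [([0.591, 0.119, 0.133], 0.52)]
mug [([0.648, 0.11, 0.001], 0.6)]
pen_pot [([0.464, -0.008, -0.001], 0.73)]
9.3417
```

View pics/s2.png

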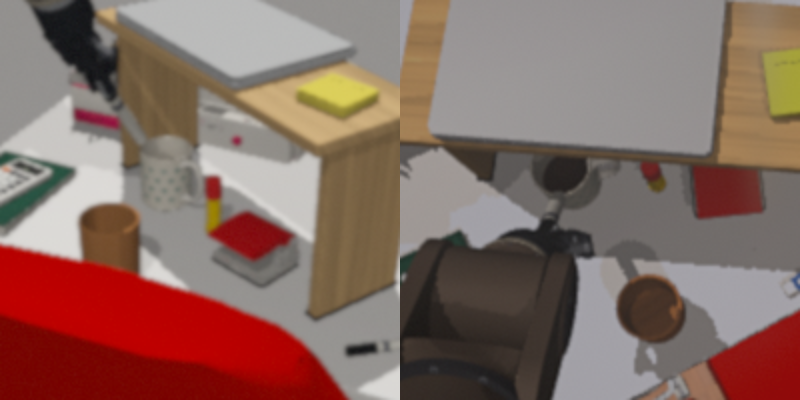

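Foot measured at about (0.592, 0.119, 0.131), above the mug rim. The marker is clear and still on its axis, and the mug hasn't moved. Next I bring it upright over the pot, centre about (0.460, -0.004), and lower it in.

```bash
cat > f.py <<'E'
from h import *
lean=np.degrees(np.arccos(A[2]));g2,_=tilt(24-lean)
P=np.array(r.get_position());R0=Ro.from_rotvec(r.get_eef_rot());foot=np.array([.5917,.118,.130])
off=Ro.from_rotvec(g2).apply(R0.inv().apply(foot-P));print("off",off.round(4))
pot=np.array([.460,-.004,0])
tcp=lambda h: pot+[0,0,h]-off
r.move_straight(tcp(.15),g2,velocity=.12)
p=r.get_image("scene");t=r.get_image("top")
for i in(p,t):
    for q in("marker_top","marker_foot","pen_pot"): print(q,[(np.round(d["point"],3).tolist(),round(d["confidence"],2)) for d in r.place_of(i,q)[:3]])
cv2.imwrite("pics/s3.png",np.hstack([cv2.resize(p["color"][80:280,120:320],(400,400)),cv2.resize(t["color"][150:300,130:280],(400,400))]))
np.save("off.npy",off);print(r.get_clock(),r.get_position(),r.get_finger_gap())
E
python3 f.py
```

```text
off [ 0.0016  0.0016 -0.1385]
marker_top [([0.456, -0.004, 0.31], 0.65), ([0.611, -0.327, 0.01], 0.57)]
marker_foot [([0.462, -0.002, 0.149], 0.79), ([0.715, -0.377, 0.008], 0.5)]
pen_pot [([0.459, 0.0, -0.001], 0.63)]
marker_top [([0.611, -0.324, 0.011], 0.51)]
marker_foot [([0.715, -0.372, 0.003], 0.48)]
pen_pot [([0.461, -0.006, 0.002], 0.94)]
10.9667 [ 0.45838865 -0.00554714  0.28852817] 0.0196348073559739
```

View pics/s3.png

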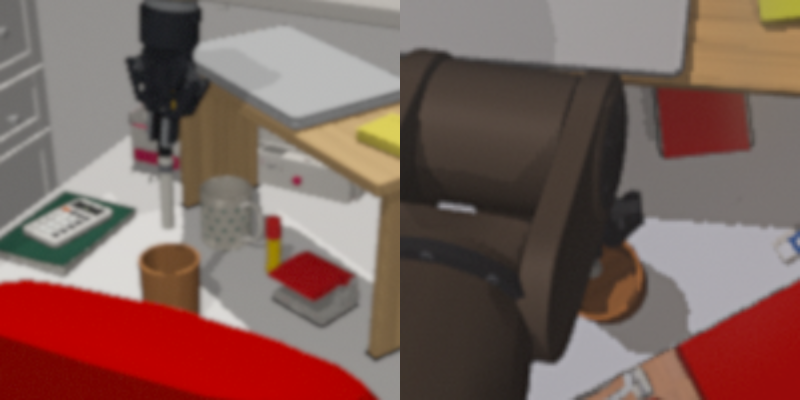

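The marker hangs upright above the pot, with its foot measured at (0.462, -0.002, 0.149), 3 mm or less from the pot axis. I lower it and release.

```bash
cat > g.py <<'E'
from h import *
off=np.load("off.npy");pot=np.array([.460,-.004,0])
print("contact",r.move_straight(pot+[0,0,.008]-off,velocity=.07,max_force=6),r.get_position(),r.get_ft_force())
P=np.array(r.get_position());print("foot z est",(P+off)[2])
r.move_gripper(.06);r.sleep(.3)
r.move_straight(P+[0,0,.13],velocity=.1)
r.sleep(.5)
p=r.get_image("scene");t=r.get_image("top")
for i in(p,t):
    for q in("marker_top","marker_foot","pen_pot","mug"): print(q,[(np.round(d["point"],3).tolist(),round(d["confidence"],2)) for d in r.place_of(i,q)[:2]])
cv2.imwrite("pics/s4.png",np.hstack([cv2.resize(p["color"][80:280,120:320],(400,400)),cv2.resize(t["color"][150:300,130:280],(400,400))]))
print(r.get_clock(),r.get_ft_force())
E
python3 g.py
```

```text
contact True [ 0.45851338 -0.00565605  0.14972407] [-0.04774312  0.1606568   6.13748956]
foot z est 0.01118719286921635
marker_top [([0.456, -0.002, 0.172], 0.76), ([0.612, -0.326, 0.012], 0.7)]
marker_foot [([0.715, -0.377, 0.006], 0.68), ([0.637, -0.092, 0.004], 0.26)]
pen_pot [([0.459, 0.001, -0.001], 0.76)]
mug [([0.652, 0.111, 0.002], 0.69), ([0.456, 0.0, 0.001], 0.3)]
marker_top [([0.61, -0.327, 0.007], 0.78), ([0.458, -0.004, 0.174], 0.45)]
marker_foot [([0.458, -0.004, 0.014], 0.64), ([0.714, -0.374, 0.005], 0.44)]
pen_pot [([0.461, -0.005, -0.0], 0.92), ([0.644, -0.096, -0.001], 0.33)]
mug [([0.462, -0.007, -0.002], 0.74), ([0.642, -0.094, -0.003], 0.2)]
16.0167 [-0.31403916 -0.16185065  0.61147028]
```

View pics/s4.png

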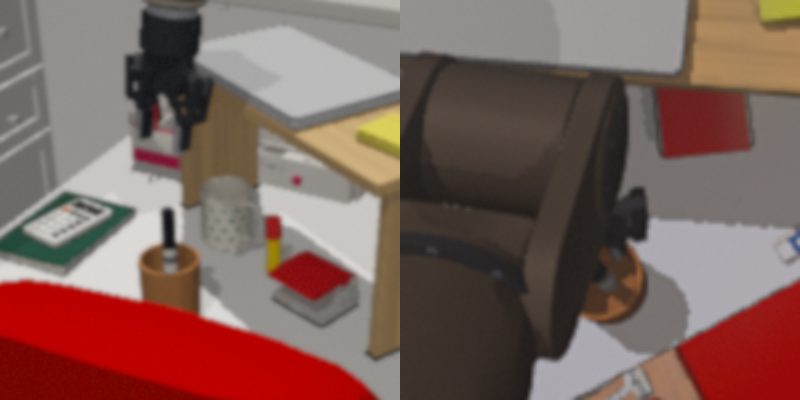

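The marker stands cap up in the pot, with its top at about (0.457, -0.003, 0.173). The gripper is clear of it, and the mug and pot are where they were.

```bash
python3 -c "
from rig import r
print(r.finish_job())"
```

```text
the job is handed in; nothing more can be done
None
```

I handed the job in at about 16 s on the robot's clock: the large marker stands cap up and released in the pen pot, and in the last pictures the mug, pot, glue stick and hole punch are where they were; the hand-in call returned no verdict.

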